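# Push a stuck brass sleeve out of an optics housing with a drift

### The job

Take the orange-handled drift out of its grey holder, feel its tip into the dished bore on top of the blue push-out stand and push the stuck brass sleeve down until it drops out of the bottom into the white tray. The bore and sleeve mark easily: never press the drift on either with more than 22 newtons. Then draw the drift out, stand it back in its holder and let go, leaving the other things on the bench where they are.

Things in the scene. Friction and masses are not known exactly. Their poses are not given: they have to be found in the camera images.
- drift_grip (a point): Centre of the drift's orange handle: 22 x 22 mm square in plan (sides along this frame's x and y), 44 mm tall. Grip it here from above. A steel rod 10 mm in diameter, 88 mm long, runs straight down from it; about 120 g in all. z points from tip to handle. At the start the drift stands upright, tip down, in the holder, this point 117 mm above the bench.
- drift_tip (a point): Centre of the flat lower end of the drift's rod, 110 mm below the handle's centre, on the axis; the last 2 mm taper from 10 mm to 8.8 mm diameter. Axes as drift_grip.
- holder: Fixed grey block 70 x 70 x 45 mm; origin at the centre of its underside on the bench, z up. A round hole 14 mm in diameter and 38 mm deep opens upward at the middle of its top; the drift stands in it, tip on the hole's floor 7 mm above the bench.
- stand: Fixed push-out stand, 110 x 110 mm, 120 mm tall; origin at the centre of its underside on the bench, z up, sides along x and y. From the top: black guide plate with the bore (100 to 120 mm above the bench), blue housing with the sleeve (60 to 100 mm, windows on four sides, open below), posts, white tray. Everything in it is plumb.
- stand_axis (a point): On the stand's axis, 120 mm above the bench, level with the top of the rigid guide plate. Its 11.5 mm through bore stands 2.5 to 4.2 mm off this point, in a direction that no reading shows. Round the bore is a steel dish 28 mm wide, sloping 20 degrees down to the bore's edge 117 mm above the bench: a tip touches lower the nearer it is to the bore, but does not slide in.
- chamber (a point): On the stand's axis 66 mm above the bench, level with four sprung steel balls that hold the sleeve by its lower bevel. Pushed at about 10 mm/s they give way at 8 to 16 N; they are damped, so a push of 50 mm/s can meet over 22 N. Then a smaller drag remains until the sleeve's top passes this point and it falls. Sending the drift's tip down to 60 mm above the bench is enough.
- tray (a point): Centre of the white tray's floor, 10 mm above the bench, under the housing; the tray is 54 mm square inside, its rim 26 mm above the bench.
- sleeve_center (a point): Centre (half-way up, on the axis z) of the stuck brass sleeve: 20 mm in diameter, 22 mm long, lower edge bevelled 3 mm, its upper end closed but for a shallow 6 mm centre mark, so the drift presses on it; about 50 g. It starts centred on the stand's axis, its top about 89 mm above the bench, with 2 mm play all round in the housing.
- lens_mount: Bystander: black lens holder on a steel post and round foot 56 mm wide, 90 mm tall; origin under the foot.
- cage_cube: Bystander: black optics cube, 42 mm; origin at the centre of its underside.
- hex_driver: Bystander: red-handled hex driver lying on the bench, 175 mm long along its x axis, 20 mm thick; origin near its middle, on the bench.
There are look-alikes about, which are no part of the job. Leave any green look-alike of the part that bears drift_grip alone. Of the things that look like the holder, the smaller one is meant.

How it is judged (in metres and radians):
On the way, in this order (a step that is already met when the one before it is completed fails the run):
1. the drift's tip is down in the guide plate's bore (x of drift_tip in the frame of stand between -0.01 and 0.01 m and y of drift_tip in the frame of stand between -0.01 and 0.01 m and z of drift_tip in the frame of stand below 0.104 m), for 0.1 s.
2. the sleeve has left the bottom of the housing and lies in the tray (x of sleeve_center in the frame of stand between -0.031 and 0.031 m and y of sleeve_center in the frame of stand between -0.031 and 0.031 m and z of sleeve_center in the frame of stand below 0.03 m), for 0.2 s.
At the end, for the whole second after the job is handed in: The sleeve lies still in the stand's white tray (centre under 30 mm above the bench, within 31 mm of the stand's axis each way); the drift stands released and still in its holder (tip within 7 mm of the hole's centre each way and under 16 mm above the bench, leaning under 0.2 rad) (all of step 2 and x of drift_tip in the frame of holder between -0.007 and 0.007 m and y of drift_tip in the frame of holder between -0.007 and 0.007 m and z of drift_tip in the frame of holder below 0.016 m and angle between drift_tip's own z axis and vertical below 0.2 rad and linear speed of each of sleeve, drift below 0.02 m/s); the robot touches nothing.
It fails at once if the drift is pressed on the stand (its guide plate, bore or housing) with more than 22 N (contact force between drift and stand above 22 N).
It fails at once if the drift is pressed on the sleeve with more than 22 N (contact force between drift and sleeve above 22 N).
It fails at once if the lens mount is moved more than 20 mm or tipped (distance of lens_mount from where it was at the start of the episode above 0.02 m or angle between lens_mount's own z axis and vertical above 0.3 rad).
It fails at once if the cage cube is moved more than 20 mm or tipped (distance of cage_cube from where it was at the start of the episode above 0.02 m or angle between cage_cube's own z axis and vertical above 0.3 rad).
It fails at once if the hex driver is moved more than 20 mm or tipped (distance of hex_driver from where it was at the start of the episode above 0.02 m or angle between hex_driver's own z axis and vertical above 0.3 rad).
It also fails if it takes over 72 s, if anything falls off the work surface, if the arm or the gripper's body presses on something with over 40 N, if the wrist force passes 120 N, or if a joint passes its speed limit or range.

### The arm

A 6-joint arm with a two-finger parallel gripper is mounted at the origin on the work surface. World frame = base frame: x ahead of the robot, y to its left, z up, the work surface at z = 0. Lengths are in m, angles in degrees, forces in N, time in s.
With the tool pointing down it reaches from about 0.4 to 0.825 m from the base axis. Payload 7 kg.
Tool frame: the origin (TCP) lies midway between the tips of the shut fingers; the grasp point (between the pads) lies 19 mm behind it; z points along the fingers, y is the direction in which the jaws open and shut (so a half turn about z gives the same grasp; the last joint's range is limited). The gripper opens to 88 mm and grips with 3 to 60 N. Pads are 19 mm wide; open, the fingers measure 130 mm over their backs; the gripper's body (78 mm by 193 mm) begins 47 mm behind the grasp point.
Start: joints at [79.761, 20.546, 0.682, 0, -70.136, -16.507], TCP at [0.304, 0.603, 0.227] pointing down, gripper open.
Joint ranges: [-176.03, 176.03], [-82.01, 121.73], [-58.28, 71.71], [-173.87, 95.51], [-174.79, -0.11], [-173.66, 173.66]. Speed limits (degrees/s): [136.94, 136.94, 172.46, 180, 180, 180].

### API

Orientations are given as [roll, pitch, yaw] about the fixed x, y, z axes, in that order (R = Rz(yaw) Ry(pitch) Rx(roll)).
In Python, from plant import ctrl gives the robot as it stands. The module is installed in compiled form; this text tells all that it offers.
- The arm moves only by the tool arm_command, never from a script. Its argument "targets" is a list that holds one entry, the list of rows, each a list of 7 numbers: the turn, a rotation vector about the world's x, y, z in rad, then the shift along the world's x, y, z in cm, then the opening, from 0 (shut) to 1 (fully open). A call has 1 to 8 rows; each row is the pose to reach, as a shift and turn from the pose commanded when the call began; what a row does not reach only later rows make up. A row lasts 1/12 s, in which the tool goes at most 41.7 mm and 7.16 degrees, less where a joint would pass 70% of its speed; a pose out of reach is approached as far as the arm can. A call with a gripper value outside its range is refused whole. The fingers move at their own pace and stop on an object; the grip force is fixed at half the most. Time passes only in rows, so rows that repeat a pose let the fingers close. It gives the time, the measured TCP pose, the force and the opening at its end, in the units of the state.
- ctrl.get_obs(): the state, without advancing time (a new reading comes with each control period).
- ctrl.snapshot(name): name is "scene" or "top" or "wrist"; returns the picture (420x560x3 uint8, blue, green, red); there is no depth.
- ctrl.camera_model(name): a dict with "K" (3x3 intrinsics, pixels), "xyz" and "rotation" of the camera in the world. Camera axes: x right, y up, looking along -z (the intrinsics and any distortion apply to the point x, -y, -z); pixel columns grow to the right and rows downward; lengths in m; the calibration is good to about 2 mm. A picture is of the moment at which its call begins: read the wrist's pose just before it. camera_model takes no time and is no camera call; for the wrist camera it gives the pose at the moment of the call.
- ctrl.close_job(): hands the job in, once; it reports no verdict.
The state is a dict: "clock": time; "joint_pos": joint angles; "qvel": joint speeds; "tau": joint torques, N m; "tool_pos": TCP position; "orientation": TCP orientation; "force": force on the tool from outside, world axes, zero at the start; "moment": the same for the moment, N m; "opening": finger opening in m.
Only numpy, scipy, OpenCV 4.12 (cv2) and the standard library are available. Lean on these libraries where they do the work, as an engineer would, in place of code of your own. Each camera call takes 0.05 s, during which the arm holds its last target. There are 200 camera calls.

## Working session

There is one attempt and no reset: what is moved stays moved. The work goes in short steps, Python scripts to look and compute and a tool call to move; the robot and the scene stay as the last step left them, time stands still between calls to the robot, and variables do not carry over. Pictures are saved under pics/ and viewed, about 8 in all and at most 12, crops included, and the job is handed in when it is done.

Besides the shell and the picture viewer there is one more tool, called as name(argument=value, ...), one argument or row to a line, values as JSON. arm_command: Moves the arm, as the interface text tells. Its arguments: {"type":"object","properties":{"targets":{"type":"array","items":{"type":"array","items":{"type":"array","items":{"type":"number"}}}}},"required":["targets"]}

```bash
mkdir -p pics
python3 - <<'E'
from plant import ctrl
import cv2,numpy as np
o=ctrl.get_obs();print(o)
a=ctrl.snapshot("scene");b=ctrl.snapshot("top")
cv2.imwrite("pics/scene.png",a);cv2.imwrite("pics/top.png",b)
for n in("scene","top","wrist"):print(n,ctrl.camera_model(n))
E
```

```text
{'clock': 0.0, 'joint_pos': array([ 7.97622936e+01,  2.05906011e+01,  6.34063363e-01, -1.76119271e-02,
       -7.01364413e+01, -1.65060701e+01]), 'qvel': array([ 0.08927001, -0.11567625, -0.03191027,  0.05700332, -0.01859871,
       -0.09979581]), 'tau': array([-1.87743390e-03, -5.82716596e+01,  2.93065274e+01,  6.99745461e+00,
        6.86368949e-03, -1.67727899e-04]), 'tool_pos': array([0.30357895, 0.6023377 , 0.2256422 ]), 'orientation': array([ 1.79906148e+02, -1.05449947e-02, -2.67497656e+01]), 'force': array([-0.27549445, -0.05226935,  0.25675592]), 'moment': array([ 0.04354628, -0.03088019,  0.0008534 ]), 'opening': 0.08735466835772172}
scene {'K': array([[441.57727492,   0.        , 282.1581061 ],
       [  0.        , 441.57727492, 204.58067884],
       [  0.        ,   0.        ,   1.        ]]), 'xyz': array([ 1.25570306, -0.5566068 ,  0.74967641]), 'rotation': array([50.31489371, -0.44229025, 47.46828363])}
top {'K': array([[450.07126347,   0.        , 290.4965548 ],
       [  0.        , 450.07126347, 214.48080759],
       [  0.        ,   0.        ,   1.        ]]), 'xyz': array([0.55067975, 0.01650994, 1.22479825]), 'rotation': array([  5.25274407,  -0.54177102, -88.72247603])}
wrist {'K': array([[355.17394658,   0.        , 275.65472297],
       [  0.        , 355.17394658, 211.34744415],
       [  0.        ,   0.        ,   1.        ]]), 'xyz': array([0.37553721, 0.56606979, 0.38387578]), 'rotation': array([-1.73105748e+01, -7.59405617e-02, -1.16717478e+02])}
```

View pics/scene.png

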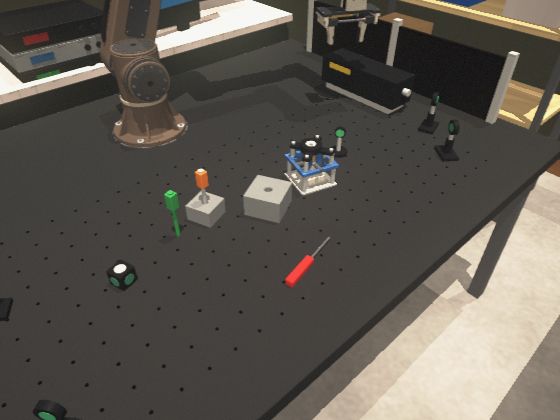

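View pics/top.png

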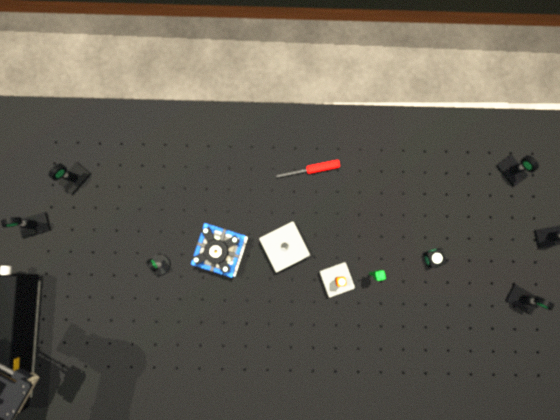

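The orange drift stands in the smaller grey block: scene (203,190), top (341,282). The larger empty block at scene (268,198), top (285,247) is a look-alike, and so is the green drift at top (381,276). The stand is at top (219,251). I'll confirm this in one enlarged crop.

```bash
cat > h.py <<'E'
import numpy as np,cv2
from scipy.spatial.transform import Rotation as R
from plant import ctrl
def ray(m,uv):
    K=m["K"];d=np.array([(uv[0]-K[0,2])/K[0,0],-(uv[1]-K[1,2])/K[1,1],-1.])
    return np.array(m["xyz"]),R.from_euler("xyz",m["rotation"],degrees=True).apply(d)
def at(m,uv,z):
    c,d=ray(m,uv);return c+d*(z-c[2])/d[2]
def proj(m,p):
    q=R.from_euler("xyz",m["rotation"],degrees=True).inv().apply(np.array(p)-m["xyz"])
    q=np.atleast_2d(q);K=m["K"]
    return np.c_[K[0,2]+K[0,0]*q[:,0]/-q[:,2],K[1,2]-K[1,1]*q[:,1]/-q[:,2]]
def blob(img,lo,hi,roi):
    x0,y0,x1,y1=roi;h=cv2.cvtColor(img[y0:y1,x0:x1],cv2.COLOR_BGR2HSV)
    k=cv2.inRange(h,np.array(lo),np.array(hi));c,_=cv2.findContours(k,cv2.RETR_EXTERNAL,cv2.CHAIN_APPROX_NONE)
    c=max(c,key=cv2.contourArea);r=cv2.minAreaRect(c)
    return np.array(r[0])+[x0,y0],r[1],r[2],cv2.boxPoints(r)+[x0,y0]
E
python3 - <<'E'
from h import *
m=ctrl.camera_model("top");a=cv2.imread("pics/top.png")
c=a[215:315,180:400];cv2.imwrite("pics/crop1.png",cv2.resize(c,None,fx=3.6,fy=3.6,interpolation=cv2.INTER_CUBIC))
for n,lo,hi,roi,z in [("drift top",(3,120,120),(22,255,255),(325,265,360,300),.139),("stand blue",(95,120,60),(125,255,255),(180,215,260,285),.1),("holder",(0,0,90),(180,90,255),(312,258,360,302),.045),("big",(0,0,90),(180,90,255),(255,218,315,275),.06),("green",(50,120,90),(75,255,255),(365,262,395,290),.14)]:
    try:
        r=blob(a,lo,hi,roi);b=np.array([at(m,p,z) for p in r[3]])
        e=b[1]-b[0];f=b[2]-b[1]
        print(n,r[0].round(1),at(m,r[0],z).round(4),"sides",np.linalg.norm(e).round(4),np.linalg.norm(f).round(4),"ang",np.degrees(np.arctan2(e[1],e[0])).round(1)%90)
    except Exception as x: print(n,x)
E
```

```text
drift top [337.1 281.3] [ 0.4928 -0.1067  0.139 ] sides 0.0218 0.0114 ang 84.4
stand blue [224.7 265.7] [0.523  0.1685 0.1   ] sides 0.0501 0.0489 ang 78.0
holder [337.  279.2] [ 0.4932 -0.1169  0.045 ] sides 0.0782 0.0788 ang 21.099999999999994
big [284.1 246.2] [0.5754 0.0226 0.06  ] sides 0.1042 0.1029 ang 27.9
green [377.5 275. ] [ 0.5099 -0.2031  0.14  ] sides 0.036 0.0238 ang 1.2999999999999972
```

View pics/crop1.png

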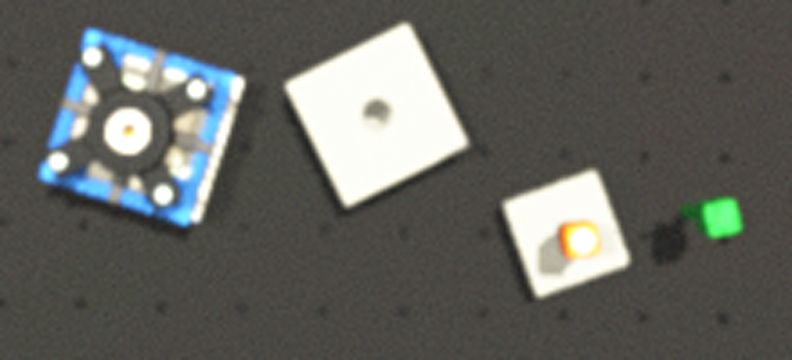

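The crop shows the orange drift in the small block at top (341,282), so that is the one meant. The stand's dish is at about top (216,251), with a brass dot in it.

Run:
```python
from h import *
m=ctrl.camera_model("top")
f=lambda x,y:(180+x/3.6,215+y/3.6)
print("drift",at(m,f(580,240),.139))
print("dish",at(m,f(128,131),.12), "dot@.089",at(m,f(129,129),.089))
S=[at(m,f(*p),.1) for p in((90,28),(243,75),(190,222),(40,178))]
print("stand",np.mean(S,0),[np.degrees(np.arctan2(*(S[i]-S[j])[1::-1])) .round(1) for i,j in((1,0),(2,3),(3,0),(2,1))],np.linalg.norm(S[1]-S[0]))
H=[at(m,f(*p),.045) for p in((503,203),(598,170),(630,263),(540,298))]
print("holder",np.mean(H,0),[np.degrees(np.arctan2(*(H[i]-H[j])[1::-1])) .round(1) for i,j in((1,0),(2,3),(3,0),(2,1))],np.linalg.norm(H[1]-H[0]))
```

```text
drift [ 0.49213652 -0.11619657  0.139     ]
dish [0.55770057 0.1893441  0.12      ] dot@.089 [0.55930316 0.19354943 0.089     ]
stand [0.56187409 0.18378804 0.1       ] [np.float64(-105.7), np.float64(-104.9), np.float64(163.8), np.float64(161.9)] 0.11136829792792363
holder [ 0.49162687 -0.11878123  0.045     ] [np.float64(-69.8), np.float64(-67.8), np.float64(-157.6), np.float64(-160.2)] 0.07302766141593414
```

arm_command(
  targets=[
    [[0,0,0,2.5,-4,1,0.6],[0,0,0,5,-8,2,0.6],[0,0,0,8,-11,3,0.6],[0,0,0,10,-14.5,4,0.6],[0,0,0,12.5,-18,5,0.6],[0,0,0,15,-21.5,6,0.6],[0,0,0,17,-25,7,0.6],[0,0,0,18.5,-28.5,8,0.6]],
  ],
)

```text
clock: 0.77
tool_pos: [0.4824, 0.3306, 0.3023]
orientation: [180.0, 0.0, -26.7]
force: [0.8, -0.0, 0.3]
opening: 0.0529
```

arm_command(
  targets=[
    [[0,0,0,1.5,-3.5,0,0.6],[0,0,0,3,-7,0,0.6],[0,0,0,4.5,-10,0,0.6],[0,0,0,5.5,-12,0,0.6],[0,0,0,5.5,-12,0,0.6],[0,0,0,5.5,-12,0,0.6]],
  ],
)

```text
clock: 1.27
tool_pos: [0.5369, 0.211, 0.3021]
orientation: [180.0, 0.0, -26.9]
force: [-0.0, -0.5, -0.2]
opening: 0.0525
```

Run:
```python
from h import *
import json
m=ctrl.camera_model("wrist");a=ctrl.snapshot("wrist");cv2.imwrite("pics/w1.png",a)
json.dump({k:np.array(v).tolist() for k,v in m.items()},open("w1.json","w"))
print(m["xyz"],m["rotation"],proj(m,[[.5577,.1893,.12]]))
```

```text
[0.60879969 0.17436564 0.46015924] [-1.73431032e+01 -1.91583578e-02 -1.16858645e+02] [[285.72586449 157.65367756]]
```

View pics/w1.png

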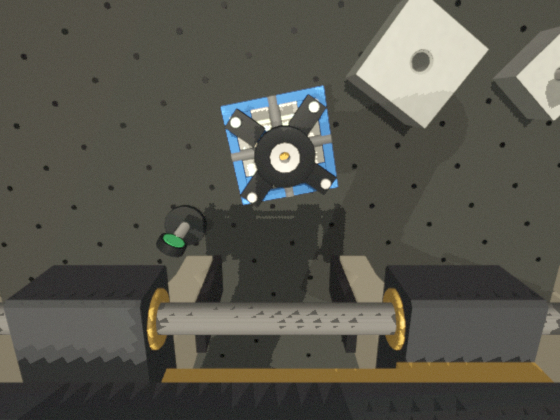

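The wrist view shows the stand with its dish at about (285,156), the brass dot at (284,157) and four screws near (235,122), (314,106), (326,184) and (252,198). I'll measure these precisely.

Run:
```python
from h import *
import json
m=json.load(open("w1.json"));a=cv2.imread("pics/w1.png")
c=a[80:210,215:345];cv2.imwrite("pics/w1c.png",cv2.resize(c,None,fx=4.6,fy=4.6,interpolation=cv2.INTER_CUBIC))
g=cv2.cvtColor(a,cv2.COLOR_BGR2GRAY)
roi=g[135:180,262:310];k=(roi>110).astype(np.uint8)
cs,_=cv2.findContours(k,cv2.RETR_EXTERNAL,cv2.CHAIN_APPROX_NONE)
for q in sorted(cs,key=cv2.contourArea)[-2:]:
    if len(q)>5:
        e=cv2.fitEllipse(q);p=np.array(e[0])+[262,135];print("dish",p,e[1],at(m,p,.12))
h=cv2.cvtColor(a,cv2.COLOR_BGR2HSV);k=cv2.inRange(h[135:180,262:310],np.array((8,110,60)),np.array((30,255,255)))
ys,xs=np.nonzero(k);p=(xs.mean()+262,ys.mean()+135);print("dot",p,len(xs),at(m,p,.089),at(m,p,.117))
S=[]
for x,y in((235,122),(314,106),(326,184),(252,198)):
    r=g[y-9:y+10,x-9:x+10];k=(r>170);yy,xx=np.nonzero(k);p=(x-9+xx.mean(),y-9+yy.mean());S.append(p)
S=np.array(S);print(S,[r.round(4) for r in [np.mean([at(m,p,z) for p in S],0) for z in(.10,.12,.125)]])
k=cv2.inRange(h[70:215,205:350],np.array((98,140,60)),np.array((120,255,255)))
cs,_=cv2.findContours(k,cv2.RETR_EXTERNAL,cv2.CHAIN_APPROX_NONE)
q=np.vstack([c for c in cs if cv2.contourArea(c)>15]);r=cv2.minAreaRect(q);b=cv2.boxPoints(r)+[205,70]
B=np.array([at(m,p,.1) for p in b]);print("blue",b,B.mean(0),np.linalg.norm(B-np.roll(B,1,0),axis=1),np.degrees(np.arctan2(*(B[1]-B[0])[1::-1])))
```

```text
Traceback (most recent call last):
  File "h.py", line 8, in at
    c,d=ray(m,uv);return c+d*(z-c[2])/d[2]
        ~~~^^^^^^
  File "h.py", line 5, in ray
    K=m["K"];d=np.array([(uv[0]-K[0,2])/K[0,0],-(uv[1]-K[1,2])/K[1,1],-1.])
                                ~^^^^^
TypeError: list indices must be integers or slices, not tuple
```

View pics/w1c.png

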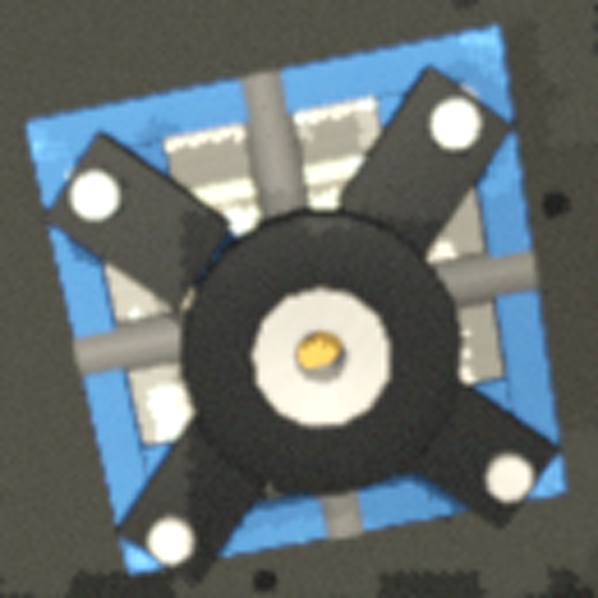

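arm_command(
  targets=[
    [[0,0,0,-1,-4,0,0.6],[0,0,0,-2,-8,0,0.6],[0,0,0,-3,-12,0,0.6],[0,0,0,-4,-16,0,0.6],[0,0,0,-5,-20,0,0.6],[0,0,0,-6.5,-24,0,0.6],[0,0,0,-7.5,-28,0,0.6],[0,0,0,-7.5,-29,0,0.6]],
  ],
)

```text
clock: 1.98
tool_pos: [0.4596, -0.0802, 0.3029]
orientation: [-180.0, -0.0, -26.8]
force: [-0.2, 0.7, -0.7]
opening: 0.0527
```

In the crop, the dish and bore centre is at (321,356), and the screw centroid is at (307,334). Next I'll look at the drift and rerun the stand numbers.

```bash
sed -i 's/K=m\["K"\];d=/K=np.array(m["K"]);d=/;s/K=m\["K"\]$/K=np.array(m["K"])/' h.py && sed -i 's/q=np.atleast_2d(q);K=m\["K"\]/q=np.atleast_2d(q);K=np.array(m["K"])/' h.py
cat > st.py <<'E'
from h import *
import json
m=json.load(open("w1.json"));a=cv2.imread("pics/w1.png")
f=lambda x,y:(215+(x+.5)/4.6-.5,80+(y+.5)/4.6-.5)
print("dish",at(m,f(321,356.5),.12),"bore",at(m,f(321,356),.117))
S=[f(95,195),f(455,124),f(509,478),f(170,540)]
for z in(.1,.11,.12,.123):
    P=np.array([at(m,p,z) for p in S]);print("screws",z,P.mean(0),np.linalg.norm(P-np.roll(P,1,0),axis=1).round(4),[np.degrees(np.arctan2(*(P[i]-P[j])[1::-1])).round(1) for i,j in((1,0),(2,3),(3,0),(2,1))])
for z in(.1,):
    P=np.array([at(m,f(*p),z) for p in((27,120),(500,28),(565,490),(130,575))]);print("blue",P.mean(0),np.linalg.norm(P-np.roll(P,1,0),axis=1).round(4))
print("ring",at(m,f(321,351),.12))
print("screw px proj at axis .12 guess")
E
python3 st.py
python3 - <<'E'
from h import *
import json
m=ctrl.camera_model("wrist");a=ctrl.snapshot("wrist");cv2.imwrite("pics/w2.png",a)
json.dump({k:np.array(v).tolist() for k,v in m.items()},open("w2.json","w"))
u=proj(m,[[.492,-.117,.139]])[0];print(m["xyz"],m["rotation"],u)
x,y=u.astype(int);x0=max(0,x-90);y0=max(0,y-90);print(x0,y0)
cv2.imwrite("pics/w2c.png",cv2.resize(a[y0:y0+180,x0:x0+180],None,fx=3.3,fy=3.3,interpolation=cv2.INTER_CUBIC))
E
```

```text
dish [0.55874528 0.19020823 0.12      ] bore [0.55839785 0.1903012  0.117     ]
screws 0.1 [0.56041702 0.19222547 0.1       ] [0.0778 0.078  0.0779 0.0781] [np.float64(-106.1), np.float64(-106.2), np.float64(163.9), np.float64(163.9)]
screws 0.11 [0.56176039 0.19172958 0.11      ] [0.0756 0.0758 0.0758 0.0759] [np.float64(-106.1), np.float64(-106.2), np.float64(163.9), np.float64(163.9)]
screws 0.12 [0.56310376 0.19123369 0.12      ] [0.0735 0.0737 0.0736 0.0737] [np.float64(-106.1), np.float64(-106.2), np.float64(163.9), np.float64(163.9)]
screws 0.123 [0.56350677 0.19108493 0.123     ] [0.0728 0.073  0.073  0.0731] [np.float64(-106.1), np.float64(-106.2), np.float64(163.9), np.float64(163.9)]
blue [0.56583871 0.18994988 0.1       ] [0.1019 0.1009 0.1002 0.1008]
ring [0.55976951 0.18969894 0.12      ]
screw px proj at axis .12 guess
[ 0.53140567 -0.11677363  0.46103989] [-1.72959929e+01  1.48121203e-02 -1.16730363e+02] [295.77576083 141.81364668]
205 51
```

View pics/w2c.png

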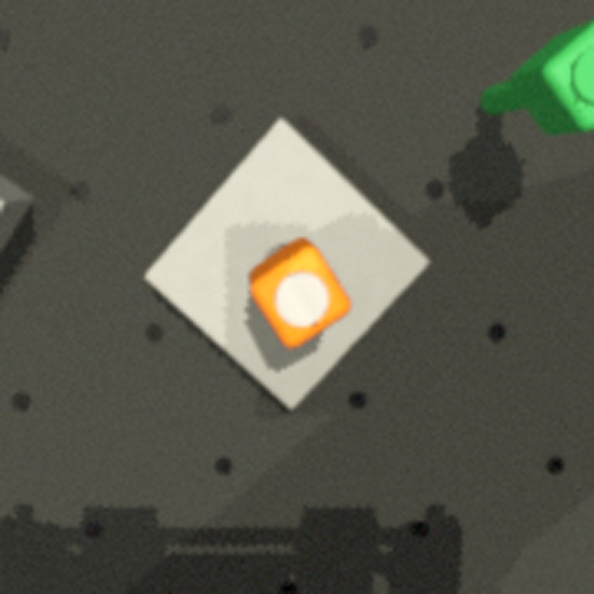

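The crop shows the orange handle's top centre at (302,299), which is full-image (296.2,141.3), and the holder corners at (282,117), (430,262), (291,410) and (145,277).

Run:
```python
from h import *
import json
m=json.load(open("w2.json"));a=cv2.imread("pics/w2.png")
f=lambda x,y:(205+(x+.5)/3.3-.5,51+(y+.5)/3.3-.5)
print("drift",at(m,f(302,299),.139))
P=np.array([at(m,f(*p),.045) for p in((282,117),(430,262),(291,410),(145,277))]);print("holder",P.mean(0),np.linalg.norm(P-np.roll(P,1,0),axis=1).round(4))
# orange top face
h=cv2.cvtColor(a,cv2.COLOR_BGR2HSV);x0,y0=275,115
s=h[y0:y0+50,x0:x0+45];k=((s[...,0]<25)&(s[...,1]>120)&(s[...,2]>225)).astype(np.uint8)
w=(s[...,2]>200)&(np.hypot(*(np.mgrid[0:50,0:45]-np.array([26.3,21.2])[:,None,None]))<9);k=(k|w).astype(np.uint8)
cs,_=cv2.findContours(k,cv2.RETR_EXTERNAL,cv2.CHAIN_APPROX_NONE);q=max(cs,key=cv2.contourArea);r=cv2.minAreaRect(q)
b=cv2.boxPoints(r)+[x0,y0];B=np.array([at(m,p,.139) for p in b])
print("rect",b.tolist(),B.mean(0),np.linalg.norm(B-np.roll(B,1,0),axis=1),np.degrees(np.arctan2(*(B[1]-B[0])[1::-1]))%90)
C=np.array([at(m,f(*p),.139) for p in((250,285),(312,255),(350,305),(293,348))])
print("hand",[np.degrees(np.arctan2(*(C[i]-C[j])[1::-1])).round(1)%90 for i,j in((1,0),(2,1),(3,2),(0,3))],C.mean(0))
G=at(m,f(580,75),.14);print("green",G, ctrl.get_obs()["tool_pos"],ctrl.get_obs()["orientation"])
```

```text
drift [ 0.49228506 -0.11752587  0.139     ]
holder [ 0.49243829 -0.11751726  0.045     ] [0.0706 0.0704 0.0705 0.0698]
rect [[279.47292375564575, 136.62454986572266], [299.3357391357422, 123.85559463500977], [312.1371841430664, 143.76895141601562], [292.2743682861328, 156.53790664672852]] [ 0.49318162 -0.11759957  0.139     ] [0.02122318 0.0206935  0.02100712 0.02103177] 5.612081304265445
hand [np.float64(88.8), np.float64(11.900000000000006), np.float64(10.599999999999994), np.float64(8.2)] [ 0.49248726 -0.11740008  0.139     ]
green [ 0.51136388 -0.20563611  0.14      ] [ 0.4605834  -0.08008178  0.30277347] [-1.79997803e+02 -3.32820721e-02 -2.68158257e+01]
```

arm_command(
  targets=[
    [[0,0,0.12,1,-1,-2,0.55],[0,0,0.24,1.8,-2,-4,0.55],[0,0,0.36,2.6,-3,-6,0.55],[0,0,0.48,3.2,-3.7,-8,0.55],[0,0,0.58,3.2,-3.7,-9,0.55],[0,0,0.58,3.2,-3.7,-9,0.55],[0,0,0.58,3.2,-3.7,-9,0.55]],
  ],
)

```text
clock: 2.62
tool_pos: [0.4938, -0.1138, 0.2121]
orientation: [180.0, 0.1, 6.4]
force: [-0.7, 0.1, -0.5]
opening: 0.048
```

Run:
```python
from h import *
o=ctrl.get_obs();print(o["tool_pos"],o["orientation"],o["force"],o["joint_pos"])
m=ctrl.camera_model("wrist");a=ctrl.snapshot("wrist");cv2.imwrite("pics/w3.png",a)
print(proj(m,[[.4923,-.1175,.139],o["tool_pos"]]))
```

```text
[ 0.49380715 -0.11382871  0.21207549] [1.79989608e+02 8.21351636e-02 6.36779042e+00] [-0.65634855  0.06529717 -0.47179985] [ 9.26425981e+00  5.25897263e+00 -2.13674635e+01  6.96258111e-03
 -6.34561194e+01  8.71004221e+01]
[[280.55834919 225.45280813]
 [275.50497227 271.81367612]]
```

View pics/w3.png

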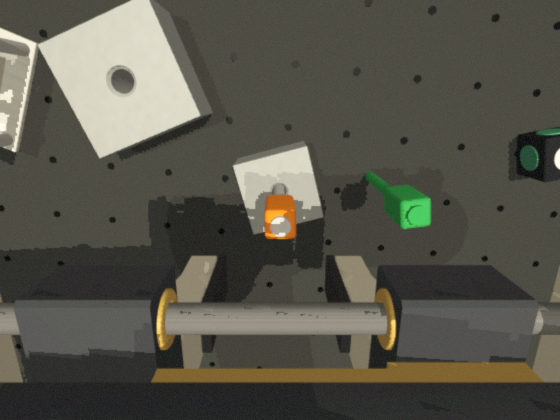

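Seven pictures viewed so far. The handle is square to the jaws and centred at (280,226), as predicted. Now I descend and grip.

arm_command(
  targets=[
    [[0,0,0,-0.15,-0.37,-3,0.55],[0,0,0,-0.15,-0.37,-6,0.55],[0,0,0,-0.15,-0.37,-9,0.55],[0,0,0,-0.15,-0.37,-11.4,0.55],[0,0,0,-0.15,-0.37,-11.4,0.55],[0,0,0,-0.15,-0.37,-11.4,0.1],[0,0,0,-0.15,-0.37,-11.4,0.1],[0,0,0,-0.15,-0.37,-11.4,0.1]],
  ],
)

```text
clock: 3.33
tool_pos: [0.4939, -0.118, 0.1006]
orientation: [180.0, -0.2, 6.5]
force: [-0.9, 0.1, 0.3]
opening: 0.0335
```

arm_command(
  targets=[
    [[0,0,0,0,0,0,0.1],[0,0,0,0,0,0,0.1],[0,0,0,0,0,0,0.1],[0,0,0,0,0,0,0.1]],
  ],
)

```text
clock: 3.67
tool_pos: [0.4932, -0.1184, 0.0998]
orientation: [180.0, -0.1, 6.5]
force: [-1.2, 1.3, 7.5]
opening: 0.0219
```

arm_command(
  targets=[
    [[0,0,0,0,0,1.5,0.1],[0,0,0,0,0,3.5,0.1],[0,0,0,0,0,6,0.1],[0,0,0,0,0,9,0.1],[0,0,0,0,0,12,0.1],[0,0,0,0.5,2.5,14.5,0.1],[0,0,0,1.3,6,14.5,0.1],[0,0,0,2.1,9.5,14.5,0.1]],
  ],
)

```text
clock: 4.33
tool_pos: [0.5139, -0.0226, 0.2458]
orientation: [-179.9, -0.2, 6.3]
force: [1.5, 0.4, -2.2]
opening: 0.0219
```

arm_command(
  targets=[
    [[0,0,0,0.8,3.5,0,0.1],[0,0,0,1.6,7.5,0,0.1],[0,0,0,2.4,11.5,0,0.1],[0,0,0,3.2,15,0,0.1],[0,0,0,4,18.5,0,0.1],[0,0,0,4.5,21.2,0,0.1],[0,0,0,4.5,21.2,0,0.1],[0,0,0,4.5,21.2,0,0.1]],
  ],
)

```text
clock: 5.0
tool_pos: [0.5579, 0.19, 0.2427]
orientation: [180.0, 0.1, 6.6]
force: [0.2, -1.1, -1.4]
opening: 0.0218
```

Run:
```python
from h import *
o=ctrl.get_obs();print(o)
m=ctrl.camera_model("wrist");a=ctrl.snapshot("wrist");cv2.imwrite("pics/w4.png",a)
cv2.imwrite("pics/w4c.png",cv2.resize(a[130:330,160:400],None,fx=3,fy=3,interpolation=cv2.INTER_CUBIC))
T=o["tool_pos"];print(proj(m,[T-[.0009,-.0009,.0928],[.5585,.1902,.117]]))
```

```text
{'clock': 5.0, 'joint_pos': array([ 3.77871858e+01,  1.20023577e+01, -9.03736942e+00, -1.92797240e-02,
       -6.90368131e+01,  5.88131785e+01]), 'qvel': array([-1.8542598 , -1.33575714, -1.21822069,  0.10931704, -0.18732056,
        0.63950376]), 'tau': array([  1.12502988, -46.08459949,  30.43863058,   7.14069933,
         0.22757084,  -0.15429553]), 'tool_pos': array([0.5578536 , 0.18997105, 0.24270813]), 'orientation': array([1.79975758e+02, 7.47978612e-02, 6.59343880e+00]), 'force': array([ 0.22135835, -1.09126698, -1.4052316 ]), 'moment': array([-0.1666693 ,  0.02600132, -0.01051494]), 'opening': 0.021845309583707347}
[[274.15651998 215.13448197]
 [275.3102067  201.20206199]]
```

View pics/w4c.png

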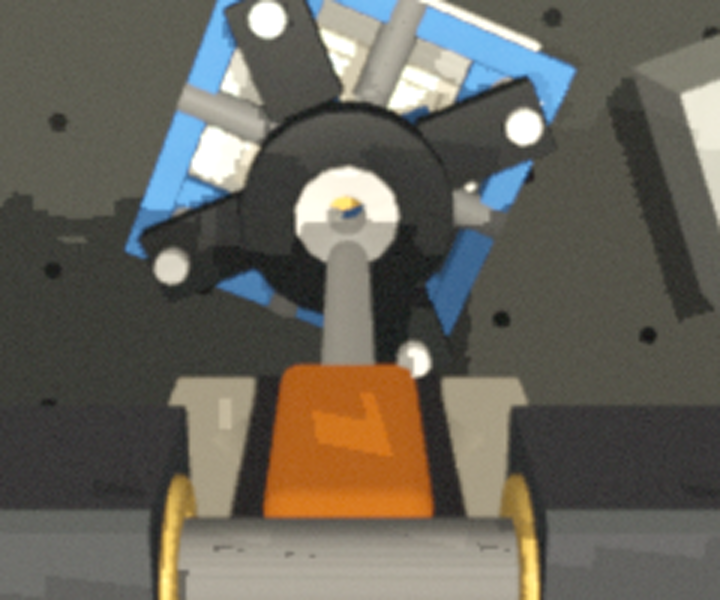

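The tip and dish line up. The visible bore centre at (275.3,201.3) matches the prediction, and the tip needs about +1.5 mm in x. I'll come down close and then feel.

arm_command(
  targets=[
    [[0,0,0,0.1,0,-0.8,0.1],[0,0,0,0.15,0,-1.6,0.1],[0,0,0,0.15,0,-2.4,0.1],[0,0,0,0.15,0,-2.7,0.1],[0,0,0,0.15,0,-2.7,0.1],[0,0,0,0.15,0,-2.7,0.1],[0,0,0,0.15,0,-2.7,0.1]],
  ],
)

```text
clock: 5.63
tool_pos: [0.5599, 0.1885, 0.2167]
orientation: [-180.0, -0.0, 6.5]
force: [0.7, -0.0, -1.1]
opening: 0.0218
```

Run:
```python
from plant import ctrl
for i in range(3):
    o=ctrl.get_obs();print(o["tool_pos"].round(5),o["force"].round(2),o["clock"])
```

```text
[0.55991 0.18853 0.2167 ] [ 0.74 -0.03 -1.06] 5.6333
[0.55991 0.18853 0.2167 ] [ 0.74 -0.03 -1.06] 5.6333
[0.55991 0.18853 0.2167 ] [ 0.74 -0.03 -1.06] 5.6333
```

arm_command(
  targets=[
    [[0,0,0,-0.05,0.15,-0.1,0.1],[0,0,0,-0.05,0.15,-0.2,0.1],[0,0,0,-0.05,0.15,-0.3,0.1],[0,0,0,-0.05,0.15,-0.4,0.1],[0,0,0,-0.05,0.15,-0.5,0.1],[0,0,0,-0.05,0.15,-0.55,0.1],[0,0,0,-0.05,0.15,-0.6,0.1],[0,0,0,-0.05,0.15,-0.6,0.1]],
  ],
)

```text
clock: 6.3
tool_pos: [0.5592, 0.1901, 0.2103]
orientation: [180.0, 0.0, 6.5]
force: [0.5, 0.0, -0.6]
opening: 0.0217
```

arm_command(
  targets=[
    [[0,0,0,0,0,-0.05,0.1],[0,0,0,0,0,-0.1,0.1],[0,0,0,0,0,-0.1,0.1]],
  ],
)

```text
clock: 6.55
tool_pos: [0.5591, 0.1901, 0.2093]
orientation: [180.0, 0.0, 6.5]
force: [-0.5, 1.3, -0.9]
opening: 0.0219
```

arm_command(
  targets=[
    [[0,0,0,0,0,-0.05,0.1],[0,0,0,0,0,-0.1,0.1],[0,0,0,0,0,-0.1,0.1]],
  ],
)

```text
clock: 6.8
tool_pos: [0.5591, 0.1902, 0.2083]
orientation: [180.0, 0.0, 6.5]
force: [0.4, -0.0, -1.3]
opening: 0.0219
```

arm_command(
  targets=[
    [[0,0,0,0,0,-0.05,0.1],[0,0,0,0,0,-0.1,0.1],[0,0,0,0,0,-0.1,0.1]],
  ],
)

```text
clock: 7.05
tool_pos: [0.5591, 0.1901, 0.2073]
orientation: [180.0, 0.0, 6.5]
force: [0.7, 0.4, -1.3]
opening: 0.0218
```

The tip is below the bore edge with no contact, so it is in the bore. I continue gently.

arm_command(
  targets=[
    [[0,0,0,0,0,-0.1,0.1],[0,0,0,0,0,-0.2,0.1],[0,0,0,0,0,-0.3,0.1],[0,0,0,0,0,-0.4,0.1],[0,0,0,0,0,-0.5,0.1],[0,0,0,0,0,-0.6,0.1],[0,0,0,0,0,-0.6,0.1]],
  ],
)

```text
clock: 7.63
tool_pos: [0.5591, 0.1901, 0.2011]
orientation: [180.0, 0.0, 6.5]
force: [-0.8, -0.6, -0.9]
opening: 0.0219
```

arm_command(
  targets=[
    [[0,0,0,0,0,-0.1,0.1],[0,0,0,0,0,-0.2,0.1],[0,0,0,0,0,-0.3,0.1],[0,0,0,0,0,-0.4,0.1],[0,0,0,0,0,-0.5,0.1],[0,0,0,0,0,-0.6,0.1],[0,0,0,0,0,-0.6,0.1]],
  ],
)

```text
clock: 8.22
tool_pos: [0.5591, 0.1901, 0.1951]
orientation: [180.0, 0.0, 6.5]
force: [-1.3, 0.3, -1.4]
opening: 0.0217
```

arm_command(
  targets=[
    [[0,0,0,0,0,-0.15,0.1],[0,0,0,0,0,-0.3,0.1],[0,0,0,0,0,-0.45,0.1],[0,0,0,0,0,-0.6,0.1],[0,0,0,0,0,-0.75,0.1],[0,0,0,0,0,-0.9,0.1],[0,0,0,0,0,-1.0,0.1],[0,0,0,0,0,-1.1,0.1]],
  ],
)

```text
clock: 8.88
tool_pos: [0.5592, 0.1901, 0.1842]
orientation: [180.0, 0.0, 6.5]
force: [1.2, 0.3, -0.2]
opening: 0.0218
```

arm_command(
  targets=[
    [[0,0,0,0,0,-0.06,0.1],[0,0,0,0,0,-0.12,0.1],[0,0,0,0,0,-0.18,0.1],[0,0,0,0,0,-0.24,0.1]],
  ],
)

```text
clock: 9.22
tool_pos: [0.5592, 0.1902, 0.182]
orientation: [-180.0, -0.0, 6.5]
force: [-0.4, -0.8, -1.5]
opening: 0.0219
```

arm_command(
  targets=[
    [[0,0,0,0,0,-0.06,0.1],[0,0,0,0,0,-0.12,0.1],[0,0,0,0,0,-0.12,0.1]],
  ],
)

```text
clock: 9.47
tool_pos: [0.5593, 0.1902, 0.1814]
orientation: [-180.0, -0.0, 6.5]
force: [-1.7, -0.1, 3.3]
opening: 0.0221
```

Contact with the sleeve at the expected height. I push on slowly.

arm_command(
  targets=[
    [[0,0,0,0,0,-0.05,0.1],[0,0,0,0,0,-0.1,0.1]],
  ],
)

```text
clock: 9.63
tool_pos: [0.5595, 0.1902, 0.1809]
orientation: [180.0, -0.1, 6.5]
force: [-3.3, -0.8, 9.7]
opening: 0.022
```

arm_command(
  targets=[
    [[0,0,0,0,0,-0.05,0.1],[0,0,0,0,0,-0.1,0.1]],
  ],
)

```text
clock: 9.8
tool_pos: [0.5597, 0.1902, 0.1803]
orientation: [-180.0, -0.1, 6.5]
force: [-2.8, -1.0, 9.6]
opening: 0.022
```

arm_command(
  targets=[
    [[0,0,0,0,0,-0.05,0.1],[0,0,0,0,0,-0.1,0.1]],
  ],
)

```text
clock: 9.97
tool_pos: [0.5597, 0.1902, 0.1792]
orientation: [-180.0, -0.1, 6.5]
force: [-2.4, -0.2, 8.4]
opening: 0.0216
```

arm_command(
  targets=[
    [[0,0,0,0,0,-0.05,0.1],[0,0,0,0,0,-0.1,0.1]],
  ],
)

```text
clock: 10.13
tool_pos: [0.5597, 0.1903, 0.1781]
orientation: [-180.0, -0.1, 6.5]
force: [-2.3, -1.4, 6.9]
opening: 0.0219
```

arm_command(
  targets=[
    [[0,0,0,0,0,-0.07,0.1],[0,0,0,0,0,-0.14,0.1],[0,0,0,0,0,-0.21,0.1],[0,0,0,0,0,-0.28,0.1]],
  ],
)

```text
clock: 10.47
tool_pos: [0.5595, 0.1903, 0.1744]
orientation: [-180.0, -0.1, 6.5]
force: [0.1, -0.1, 3.7]
opening: 0.0219
```

arm_command(
  targets=[
    [[0,0,0,0,0,-0.07,0.1],[0,0,0,0,0,-0.14,0.1],[0,0,0,0,0,-0.21,0.1],[0,0,0,0,0,-0.28,0.1]],
  ],
)

```text
clock: 10.8
tool_pos: [0.5594, 0.1902, 0.1711]
orientation: [-180.0, -0.0, 6.5]
force: [0.8, -1.3, 2.7]
opening: 0.0222
```

arm_command(
  targets=[
    [[0,0,0,0,0,-0.07,0.1],[0,0,0,0,0,-0.14,0.1],[0,0,0,0,0,-0.21,0.1],[0,0,0,0,0,-0.28,0.1],[0,0,0,0,0,-0.35,0.1],[0,0,0,0,0,-0.42,0.1]],
  ],
)

```text
clock: 11.3
tool_pos: [0.5592, 0.1902, 0.1669]
orientation: [-180.0, -0.0, 6.5]
force: [-0.4, 0.9, 3.4]
opening: 0.0216
```

The balls gave way at about 11 N and only the drag remains. I continue to a tip height of about 60 mm.

arm_command(
  targets=[
    [[0,0,0,0,0,-0.08,0.1],[0,0,0,0,0,-0.16,0.1],[0,0,0,0,0,-0.24,0.1],[0,0,0,0,0,-0.32,0.1],[0,0,0,0,0,-0.4,0.1],[0,0,0,0,0,-0.48,0.1],[0,0,0,0,0,-0.56,0.1],[0,0,0,0,0,-0.64,0.1]],
  ],
)

```text
clock: 11.97
tool_pos: [0.5591, 0.1901, 0.1605]
orientation: [180.0, 0.0, 6.5]
force: [0.7, -0.7, 3.0]
opening: 0.0216
```

arm_command(
  targets=[
    [[0,0,0,0,0,-0.08,0.1],[0,0,0,0,0,-0.16,0.1],[0,0,0,0,0,-0.24,0.1],[0,0,0,0,0,-0.32,0.1],[0,0,0,0,0,-0.4,0.1],[0,0,0,0,0,-0.48,0.1],[0,0,0,0,0,-0.56,0.1],[0,0,0,0,0,-0.64,0.1]],
  ],
)

```text
clock: 12.63
tool_pos: [0.5591, 0.1901, 0.154]
orientation: [180.0, 0.0, 6.5]
force: [0.9, 0.2, -0.7]
opening: 0.0216
```

arm_command(
  targets=[
    [[0,0,0,0,0,-0.08,0.1],[0,0,0,0,0,-0.16,0.1],[0,0,0,0,0,-0.24,0.1],[0,0,0,0,0,-0.24,0.1],[0,0,0,0,0,-0.24,0.1]],
  ],
)

```text
clock: 13.05
tool_pos: [0.5592, 0.1901, 0.1517]
orientation: [180.0, 0.0, 6.5]
force: [0.7, -0.6, -0.8]
opening: 0.0221
```

Run:
```python
from h import *
a=ctrl.snapshot("scene");cv2.imwrite("pics/s2.png",cv2.resize(a[110:220,240:360],None,fx=5,fy=5,interpolation=cv2.INTER_CUBIC))
```

```text
(no output)
```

View pics/s2.png

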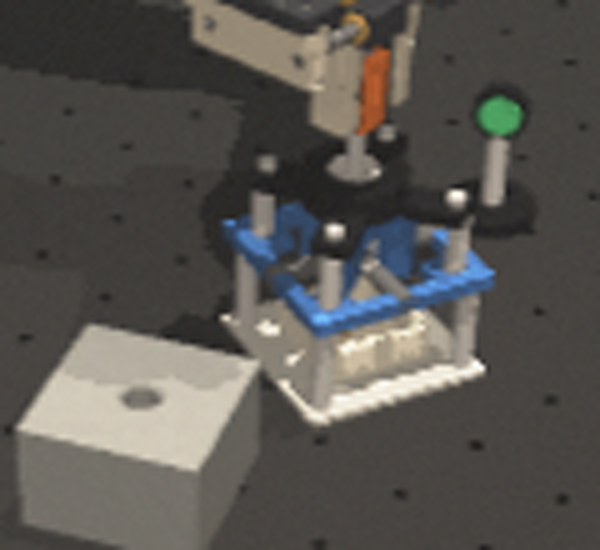

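The force fell from 3 N to the free-air reading at a tip height of about 66 mm, so the sleeve has dropped. The picture shows the drift fully down, but the tray is in shadow and the sleeve isn't clearly visible. I'll draw the drift out and look again from above.

arm_command(
  targets=[
    [[0,0,0,0,0,0.5,0.1],[0,0,0,0,0,1.5,0.1],[0,0,0,0,0,2.5,0.1],[0,0,0,0,0,4,0.1],[0,0,0,0,0,5.5,0.1],[0,0,0,0,0,7,0.1],[0,0,0,0,0,8.5,0.1],[0,0,0,0,0,10,0.1]],
  ],
)

```text
clock: 13.77
tool_pos: [0.5593, 0.1902, 0.2541]
orientation: [-180.0, -0.1, 6.5]
force: [-0.8, 0.1, -1.2]
opening: 0.0218
```

arm_command(
  targets=[
    [[0,0,0,-0.6,-3,0,0.1],[0,0,0,-1.3,-6,0,0.1],[0,0,0,-1.3,-6,0,0.1],[0,0,0,-1.3,-6,0,0.1]],
  ],
)

```text
clock: 14.1
tool_pos: [0.5462, 0.129, 0.2537]
orientation: [-180.0, -0.1, 6.4]
force: [-0.1, 0.3, -1.1]
opening: 0.0218
```

Run:
```python
from h import *
m=ctrl.camera_model("wrist");a=ctrl.snapshot("wrist");b=ctrl.snapshot("scene");t=ctrl.snapshot("top")
o=ctrl.get_obs();print(o["tool_pos"],o["orientation"],o["force"])
u=proj(m,[[.5595,.1905,.05]])[0];print(u)
x,y=(int(max(0,u[0]-60)),int(max(0,u[1]-60)))
L=cv2.resize(a[y:y+120,x:x+120],(400,400),interpolation=cv2.INTER_CUBIC)
M=cv2.resize(b[135:195,280:340],(400,400),interpolation=cv2.INTER_CUBIC)
M=np.clip(M.astype(float)*1.8,0,255).astype(np.uint8)
cv2.imwrite("pics/chk.png",np.hstack([L,M]))
```

```text
[0.54650317 0.13056941 0.25252052] [-1.79976824e+02 -5.74393505e-02  6.49458984e+00] [ 0.46094256 -0.06827417 -2.11416238]
[217.484603   162.81438975]
```

View pics/chk.png

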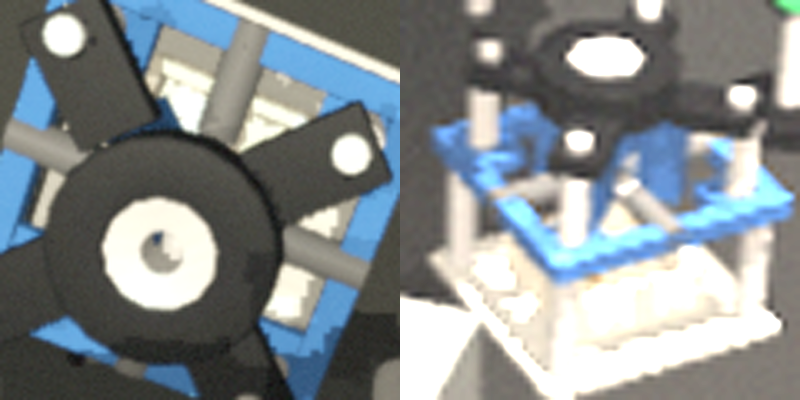

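The bore no longer shows brass (10 pictures viewed so far). I'll check for brass hue numerically in the tray region of the scene view.

Run:
```python
from h import *
m=ctrl.camera_model("scene");b=ctrl.snapshot("scene");old=cv2.imread("pics/scene.png")
print("proj tray/sleeve",proj(m,[[.563,.191,.021],[.563,.191,.032],[.563,.191,.078]]).round(1))
for n,im in(("before",old),("now",b)):
    h=cv2.cvtColor(im,cv2.COLOR_BGR2HSV);x0,y0,x1,y1=285,135,340,195
    k=cv2.inRange(h[y0:y1,x0:x1],np.array((10,95,50)),np.array((32,255,255)))
    ys,xs=np.nonzero(k);print(n,len(xs),[(x+x0,y+y0) for x,y in zip(xs,ys)][:25])
```

```text
proj tray/sleeve [[309.4 173.6]
 [309.6 170.4]
 [310.4 156.7]]
before 13 [(np.int64(313), np.int64(155)), (np.int64(314), np.int64(155)), (np.int64(312), np.int64(156)), (np.int64(313), np.int64(156)), (np.int64(314), np.int64(156)), (np.int64(312), np.int64(157)), (np.int64(313), np.int64(157)), (np.int64(314), np.int64(157)), (np.int64(313), np.int64(158)), (np.int64(314), np.int64(158)), (np.int64(313), np.int64(159)), (np.int64(314), np.int64(159)), (np.int64(313), np.int64(160))]
now 0 []
```

The brass is gone from the housing window. The drift goes back to its holder.

arm_command(
  targets=[
    [[0,0,0,-0.8,-3.5,0,0.1],[0,0,0,-1.5,-7.2,0,0.1],[0,0,0,-2.3,-11,0,0.1],[0,0,0,-3.1,-14.7,0,0.1],[0,0,0,-3.9,-18.4,0,0.1],[0,0,0,-4.6,-22,0,0.1],[0,0,0,-5.3,-24.8,0,0.1],[0,0,0,-5.3,-24.8,0,0.1]],
  ],
)

```text
clock: 14.97
tool_pos: [0.4921, -0.121, 0.2519]
orientation: [180.0, 0.1, 6.4]
force: [-0.4, 0.8, -0.1]
opening: 0.0216
```

arm_command(
  targets=[
    [[0,0,0,0,0,-1.5,0.1],[0,0,0,0,0,-3.5,0.1],[0,0,0,0,0,-5.5,0.1],[0,0,0,0,0,-7.5,0.1],[0,0,0,0,0,-8.5,0.1],[0,0,0,0,0,-8.5,0.1],[0,0,0,0,0,-8.5,0.1]],
  ],
)

```text
clock: 15.55
tool_pos: [0.4936, -0.1176, 0.1669]
orientation: [180.0, 0.1, 6.5]
force: [0.3, 0.1, -0.5]
opening: 0.022
```

arm_command(
  targets=[
    [[0,0,0,-0.03,-0.06,-1,0.1],[0,0,0,-0.03,-0.06,-2,0.1],[0,0,0,-0.03,-0.06,-2.4,0.1],[0,0,0,-0.03,-0.06,-2.8,0.1],[0,0,0,-0.03,-0.06,-3.2,0.1],[0,0,0,-0.03,-0.06,-3.5,0.1],[0,0,0,-0.03,-0.06,-3.5,0.1]],
  ],
)

```text
clock: 16.13
tool_pos: [0.4926, -0.1185, 0.1312]
orientation: [-180.0, 0.0, 6.5]
force: [-0.1, 1.0, -1.2]
opening: 0.0219
```

arm_command(
  targets=[
    [[0,0,0,0,0,-0.5,0.1],[0,0,0,0,0,-1,0.1],[0,0,0,0,0,-1.5,0.1],[0,0,0,0,0,-2,0.1],[0,0,0,0,0,-2.5,0.1],[0,0,0,0,0,-2.8,0.1],[0,0,0,0,0,-3,0.1],[0,0,0,0,0,-3,0.1]],
  ],
)

```text
clock: 16.8
tool_pos: [0.4926, -0.1185, 0.1013]
orientation: [-180.0, 0.0, 6.5]
force: [0.4, -0.4, -1.3]
opening: 0.0219
```

arm_command(
  targets=[
    [[0,0,0,0,0,-0.06,0.1],[0,0,0,0,0,-0.12,0.1],[0,0,0,0,0,-0.12,0.1],[0,0,0,0,0,-0.12,0.3],[0,0,0,0,0,-0.12,0.5],[0,0,0,0,0,-0.12,0.5],[0,0,0,0,0,-0.12,0.5],[0,0,0,0,0,-0.12,0.5]],
  ],
)

```text
clock: 17.47
tool_pos: [0.493, -0.1185, 0.1007]
orientation: [180.0, -0.0, 6.5]
force: [-0.2, -0.0, 0.2]
opening: 0.0426
```

arm_command(
  targets=[
    [[0,0,0,0,0,0.5,0.5],[0,0,0,0,0,2,0.5],[0,0,0,0,0,4.5,0.5],[0,0,0,0,0,7.5,0.5],[0,0,0,0,0,10.5,0.5],[0,0,0,0,0,13.5,0.5],[0,0,0,0,0,16,0.5],[0,0,0,0,0,16,0.5]],
  ],
)

```text
clock: 18.13
tool_pos: [0.4954, -0.1188, 0.2668]
orientation: [179.9, -0.5, 6.5]
force: [0.1, -0.4, 0.5]
opening: 0.0438
```

arm_command(
  targets=[
    [[0,0,0,-0.5,3.5,0,0.5],[0,0,0,-1,7,0,0.5],[0,0,0,-1.5,10.5,0,0.5],[0,0,0,-2,14,0,0.5],[0,0,0,-2.5,17.5,0,0.5],[0,0,0,-2.5,21,0,0.5],[0,0,0,-2.5,21,0,0.5],[0,0,0,-2.5,21,0,0.5]],
  ],
)

```text
clock: 18.8
tool_pos: [0.4677, 0.0932, 0.2607]
orientation: [-180.0, -0.0, 6.7]
force: [-0.7, -0.4, -0.5]
opening: 0.0437
```

Run:
```python
from h import *
m=ctrl.camera_model("wrist");a=ctrl.snapshot("wrist");b=ctrl.snapshot("scene");t=ctrl.snapshot("top")
o=ctrl.get_obs();print(o["tool_pos"],o["opening"],o["clock"])
u=proj(m,[[.563,.191,.021]])[0];print(u)
x,y=(int(max(0,u[0]-70)),int(max(0,u[1]-70)))
r=lambda q:cv2.resize(q,(400,400),interpolation=cv2.INTER_CUBIC)
cv2.imwrite("pics/fin.png",np.hstack([r(a[y:y+140,x:x+140]),r(b[140:260,130:250])]))
h=cv2.cvtColor(a,cv2.COLOR_BGR2HSV);k=cv2.inRange(h[y:y+140,x:x+140],np.array((10,95,50)),np.array((32,255,255)));print("brass px",k.sum()//255)
mt=ctrl.camera_model("top");g=cv2.cvtColor(t,cv2.COLOR_BGR2HSV)
k=cv2.inRange(g[265:300,325:360],np.array((3,120,120)),np.array((30,255,255)));ys,xs=np.nonzero(k);print("drift",at(mt,(325+(xs.min()+xs.max())/2,265+(ys.min()+ys.max())/2),.139))
```

```text
[0.46777251 0.0910009  0.26061428] 0.04375791097346066 18.95
[193.51792941  75.03436279]
brass px 24
drift [ 0.49252574 -0.11592576  0.139     ]
```

View pics/fin.png

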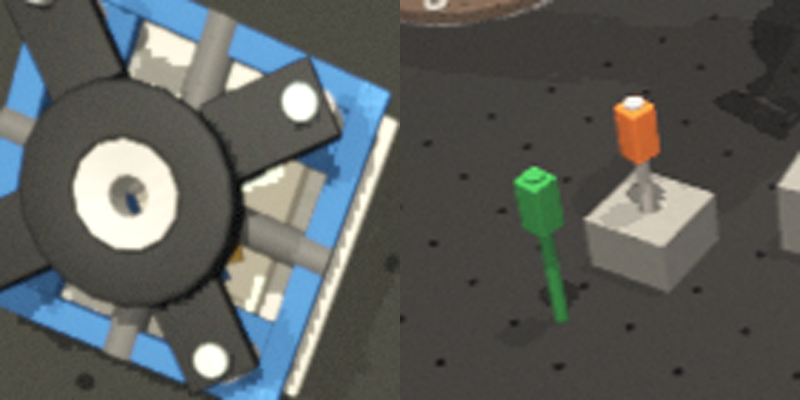

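The drift stands upright in its holder at right (640,150), and brass shows in the tray at left (235,255). I'll compute where that brass is, check that it isn't moving, and hand in.

Run:
```python
from h import *
ok=True
for i in range(2):
    m=ctrl.camera_model("wrist");a=ctrl.snapshot("wrist")
    h=cv2.cvtColor(a,cv2.COLOR_BGR2HSV);k=cv2.inRange(h[5:145,123:263],np.array((10,95,50)),np.array((32,255,255)));ys,xs=np.nonzero(k)
    p=at(m,(123+np.median(xs),5+np.median(ys)),.021);d=R.from_euler("z",-16,degrees=True).apply(p-[.563,.191,.021])
    print(len(xs),p,"in stand (mm)",(d*1000).round(1));ok&=bool(np.abs(d[:2]).max()<.025)
if ok: ctrl.close_job();print("handed in",ctrl.get_obs()["clock"])
```

```text
26 [0.54566278 0.17748706 0.021     ] in stand (mm) [-20.4  -8.2   0. ]
26 [0.54567582 0.17824387 0.021     ] in stand (mm) [-20.2  -7.5   0. ]
the job is handed in; nothing more can be done
the job is handed in; nothing more can be done
```

The job is handed in: the sleeve was pushed out of the stand, and the orange drift is back in its holder and released. About 19 s of the 72 s had passed. `close_job` reports no verdict.

- **Pushing the sleeve:** I lined the drift up by camera, and it entered the bore without touching the dish. The sleeve's catch gave way at about 11 N. Drag stayed around 4 N until the tip was roughly 66 mm above the bench, where the force dropped to zero. The highest reading was about 11 N, against the 22 N limit, but I read the force only at the end of each short move.
- **Sleeve check:** The brass is gone from the bore and the housing window. In two pictures a small patch of brass showed in the tray about 20 mm and 8 mm off the stand's axis, still to within 1 mm. Only part of the sleeve was visible, so its exact centre and pose were not measured. My first look at the tray, in shadow, did not show the sleeve clearly.
- **Drift check:** It stands upright in the holder, within about 2 mm of where it started. The gripper is open and well clear of everything.
- **Other things on the bench:** The arm stayed above them all, and I saw nothing disturbed. I did not re-measure the lens mount, cage cube or hex driver.

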